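# Put the neck-carving tools back in their fitted trays

## Task

The neck is carved; put the four hand tools away. Lay the block plane, the little finger plane, the spokeshave and the try square each in the tray whose recess is cut to its outline, right side up and lying flat on the felt, setting each down rather than dropping it. Leave the small jar with the drying bridge on its cap where it stands.

Things in the scene. Friction and masses are not known exactly. Their poses are not given: they have to be found in the camera images.
- block_plane: Steel block plane on its sole: 130 mm (y) by 44 mm (x), side cheeks 26 mm high over the middle 98 mm, rounded dark lever cap up to 48 mm high behind the middle, brass knob 32 mm high on the front (+y). About 0.55 kg. Origin: centre of the sole's underside, z up. Grip it at the middle across the 44 mm (closing along x).
- finger_plane: Little brass finger plane on its oval sole: 78 mm (y) by 30 mm (x), body 24 mm high in the middle, wooden wedge and thin steel iron rising to 40 mm at the back (-y), small wooden knob in front. About 0.2 kg. Origin: centre of the underside, z up. Grip it at the middle across the 30 mm (closing along x).
- spokeshave: Small spokeshave: cast metal body 56 mm (y) by 30 mm (x) by 24 mm high, cap iron and brass screws on top up to 35 mm, a round wooden handle 16 mm thick on either side (undersides 5 to 10 mm up), 144 mm overall (y). About 0.22 kg. Origin: centre of the sole's underside, z up. Grip the body across its 30 mm (closing along x).
- try_square: L-shaped try square lying flat: wooden stock with brass face, x -66 to 10, y -11 to 11, 22 mm high; steel blade 3 mm thick, x -10 to 10, out to y = 76, 9.5 to 12.5 mm above the underside. About 0.16 kg. Origin: underside of the stock, below the middle of the blade's width, z up. Grip the stock at x = -34 mm across its 22 mm (closing along y).
- tray_block: Fixed plywood tray 106 mm (x) by 180 mm (y) by 12 mm; origin: centre of underside. All four are alike outside and differ in the recess, 6 mm deep (grey felt floor at z = 6 mm, 7 mm room round its tool). Recess for the block plane: a plain rectangle 58 mm (x) by 144 mm (y), centred. Plane along y, origins in line, either end in front.
- tray_finger: Fixed plywood tray 106 mm (x) by 180 mm (y) by 12 mm; origin: centre of underside. All four are alike outside and differ in the recess, 6 mm deep (grey felt floor at z = 6 mm, 7 mm room round its tool). Recess for the finger plane: a plain small rectangle 44 mm (x) by 92 mm (y), centred. Plane along y, origins in line, either end in front.
- tray_shave: Fixed plywood tray 106 mm (x) by 180 mm (y) by 12 mm; origin: centre of underside. All four are alike outside and differ in the recess, 6 mm deep (grey felt floor at z = 6 mm, 7 mm room round its tool). Recess for the spokeshave: a long slot 30 mm (x) by 158 mm (y), centred, widened to 44 mm (x) over the middle 70 mm (y). Spokeshave along y, origins in line, either way round.
- tray_square: Fixed plywood tray 106 mm (x) by 180 mm (y) by 12 mm; origin: centre of underside. All four are alike outside and differ in the recess, 6 mm deep (grey felt floor at z = 6 mm, 7 mm room round its tool). L recess: stock part x -45 to 45, y -51 to -15 mm; blade part x 11 to 45, up to y = 50 mm. One way round: square's axes along the tray's, its origin over x = +28, y = -33 mm.
- jar: Bystander: small glass jar, 42 mm across, with a blue screw cap and a pale crescent-shaped wooden bridge drying on the cap, 56 mm high in all, standing on the bench among the tools. Origin at the centre of its underside. Leave it where it stands.
Not all that is in view belongs to the job. What is shaped like the tray_finger but orange or pink is not meant.

How it is judged:
By the outcome, as a careful person would: the job done as asked, in the order asked, and still so for the second after the job is handed in, with the robot touching nothing.
It also fails if it takes over 101 s, if anything falls off the work surface, if the arm or the gripper's body presses on something with over 40 N, if the wrist force passes 120 N, or if a joint passes its speed limit or range.

## Robot

A 7-joint arm with a two-finger parallel gripper is mounted at the origin on the work surface. World frame = base frame: x ahead of the robot, y to its left, z up, the work surface at z = 0. Lengths are in m, angles in degrees, forces in N, time in s.
With the tool pointing down it reaches from about 0.35 to 0.9 m from the base axis. Payload 8.1 kg.
Tool frame: the origin (TCP) lies midway between the tips of the shut fingers; the grasp point (between the pads) lies 19 mm behind it; z points along the fingers, y is the line along which they close (so a half turn about z gives the same grasp; the last joint's range is limited). The gripper opens to 92 mm and grips with 3 to 60 N. Pads are 19 mm wide; open, the fingers measure 130 mm over their backs; the gripper's body (75 mm by 190 mm) begins 47 mm behind the grasp point.
Start: joints at [60.47, 24.895, 1.432, 90.138, -0.665, 64.973, -4.303], TCP at [0.251, -0.573, 0.227] pointing down, gripper open.
Joint ranges: [-149.89, 149.89], [-25.12, 119.58], [-72.63, 75.52], [4.76, 147.25], [-75.54, 255.54], [6.69, 114.76], [-157.13, 157.13]. Speed limits (degrees/s): [127.2, 127.2, 172.46, 172.46, 180, 180, 180].

## Interface

Orientations are given as [roll, pitch, yaw] about the fixed x, y, z axes, in that order (R = Rz(yaw) Ry(pitch) Rx(roll)).
In Python, from rig import status, vision, workorder, nets gives the robot as it stands. The module is installed in compiled form; this text tells all that it offers.
- The arm moves only by the tool step_arm, never from a script. Its argument "motion" is a list of rows, each an object of numbers: "gripper": the opening in per cent of the stroke, from 0 (shut) to 100 (fully open); "dx", "dy", "dz": the shift along the tool's x, y, z in cm; "twist": the turn about the tool's z in rad. In form: [{"gripper": .., "dx": .., "dy": .., "dz": .., "twist": ..}, ...]. A call has 1 to 10 rows; each row shifts and turns the commanded pose from where the row before left it, along the tool's axes as they then stand; what a row does not reach is not made up. A row lasts 1/10 s, in which the tool goes at most 50 mm and 8.59 degrees, less where a joint would pass 70% of its speed; a pose out of reach is approached as far as the arm can. A call is refused whole if a number of a shift passes 5 or a number of a turn 0.15, either way. A call with a gripper value outside its range is refused whole. The fingers move at their own pace and stop on an object; the grip force is fixed at half the most. Time passes only in rows, so rows that do not move let the fingers close. It gives the time, the measured TCP pose, the force, the opening and the grip force at its end, in the units of the state.
- status.read_state(): the state, without advancing time (a new reading comes with each control period).
- vision.get_image(name): name is "scene" or "top" or "wrist"; returns the picture (420x560x3 uint8, red, green, blue); there is no depth.
- vision.calibration(name): a dict with "K" (3x3 intrinsics, pixels), "R" (3x3) and "t" (3): a world point X has camera coordinates R X + t. Camera axes: x right, y down, z forward; pixel columns grow to the right and rows downward; lengths in m; the calibration is good to about 2 mm. A picture is of the moment at which its call begins: read the wrist's pose just before it. calibration takes no time and is no camera call; for the wrist camera it gives the pose at the moment of the call.
- workorder.hand_in(): hands the job in; it is judged then, once.
Trained networks look in the newest picture that a camera, given by its name, has taken for a name from the list of things; names that differ only in an ending like _2 or _b are one class to them, and where a whole thing is asked for, a point or a joint stands for the part that bears it (a point fixed in the world has none). Each returns a list of dicts, best first, with "conf" (0 to 1); they miss things now and then, are a little off and sometimes report something else, mostly with a low value. They report only what shows in the picture. A call takes as long as a camera call. They do not tell look-alikes from the thing itself.
- nets.regions_of(camera, name): "pixels" (420x560 bool, what is visible of it) and "extent" ([centre column, centre row, width, height] in pixels, round what is visible of it).
The state is a dict: "time_s": time; "joint_pos": joint angles; "dq": joint speeds; "joint_efforts": joint torques, N m; "position": TCP position; "tool_rot": TCP orientation; "force": force on the tool from outside, world axes, zero at the start; "torque": the same for the moment, N m; "grip_width": finger opening in m; "grasp_force": force on a finger pad.
Only numpy, scipy, OpenCV 4.12 (cv2) and the standard library are available. Lean on these libraries where they do the work, as an engineer would, in place of code of your own. Each camera call takes 0.05 s, during which the arm holds its last target. There are 200 camera calls.

## Working session

There is one attempt and no reset: what is moved stays moved. The work goes in short steps, Python scripts to look and compute and a tool call to move; the robot and the scene stay as the last step left them, time stands still between calls to the robot, and variables do not carry over. Pictures are saved under pics/ and viewed, at most 14 in all, crops included, and the job is handed in when it is done.

Besides the shell and the picture viewer there is one more tool, called after "Request:" in YAML: its name, and indented under it one key for each argument. step_arm: Moves the arm, as the interface text tells. Its arguments: {"type":"object","properties":{"motion":{"type":"array"}},"required":["motion"]}

```bash
mkdir -p pics; ls; python3 - <<'E'
from rig import status, vision
import cv2
s=status.read_state(); print({k:s[k] for k in('time_s','position','tool_rot','grip_width','force')})
for n in('top','scene'):
    im=vision.get_image(n); cv2.imwrite(f'pics/{n}0.png',im[:,:,::-1])
    c=vision.calibration(n); print(n,c)
E
```

```text
pics
{'time_s': 0.0, 'position': array([ 0.25047486, -0.57207159,  0.22595884]), 'tool_rot': array([-1.79911724e+02,  9.05349608e-03,  2.36484457e+01]), 'grip_width': 0.09131885949907548, 'force': array([-0.31024503, -0.49230796,  0.35814118])}
top {'K': array([[450.96819632,   0.        , 285.64321   ],
       [  0.        , 450.96819632, 206.56260148],
       [  0.        ,   0.        ,   1.        ]]), 'R': array([[-0.02659431, -0.99959425,  0.01020207],
       [-0.99263179,  0.02519943, -0.11852058],
       [ 0.11821541, -0.01327887, -0.99289918]]), 't': array([-0.03809347,  0.41329631,  1.01181562])}
scene {'K': array([[516.92431018,   0.        , 282.34492627],
       [  0.        , 516.92431018, 208.79061456],
       [  0.        ,   0.        ,   1.        ]]), 'R': array([[-0.29058233,  0.95673571, -0.014788  ],
       [ 0.73313564,  0.21268534, -0.64596988],
       [-0.61487726, -0.19854904, -0.76321965]]), 't': array([ 0.17273551, -0.25146558,  1.7820629 ])}
```

View pics/top0.png

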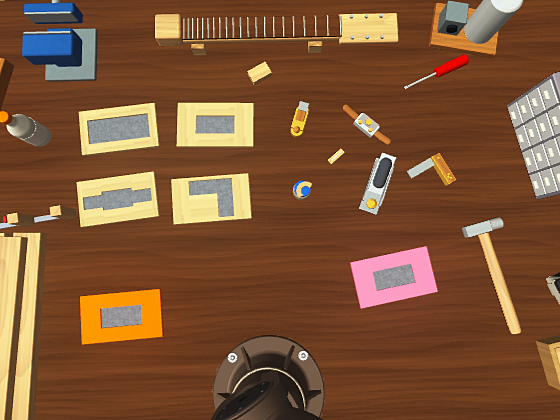

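View pics/scene0.png

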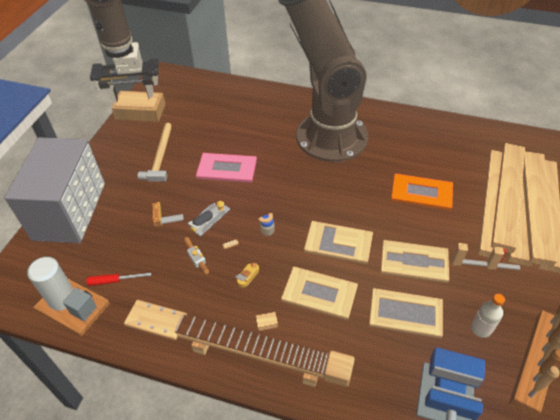

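```bash
cat > h.py <<'E'
from rig import status, vision, nets
import numpy as np, cv2
def cast(c,px,z):
    px=np.atleast_2d(px).astype(float); C=-c['R'].T@c['t']
    d=(c['R'].T@np.linalg.inv(c['K'])@np.c_[px,np.ones(len(px))].T).T
    return (C+d*((z-C[2])/d[:,2])[:,None])[:,:2]
def rect(c,mask,z):
    "mask -> world plane at z -> min area rect: centre, long side, short side, angle of long side"
    cs,_=cv2.findContours(mask.astype(np.uint8),0,cv2.CHAIN_APPROX_NONE); k=max(cs,key=cv2.contourArea)[:,0]
    w=cast(c,k,z).astype(np.float32)*1000
    (x,y),(a,b),t=cv2.minAreaRect(w)
    if a<b: a,b,t=b,a,t+90
    return round(x,1),round(y,1),round(a,1),round(b,1),round((t+90)%180-90,1)
E
python3 - <<'E'
from h import *
vision.get_image('top'); c=vision.calibration('top')
print('topcam',-c['R'].T@c['t'])
for n,z in dict(block_plane=.02,finger_plane=.015,spokeshave=.015,try_square=.015,tray_block=.012,tray_finger=.012,tray_shave=.012,tray_square=.012,jar=.03).items():
    for d in nets.regions_of('top',n)[:4]:
        print(n,round(d['conf'],2),np.round(d['extent']),rect(c,d['pixels'],z))
w=vision.calibration('wrist'); s=status.read_state(); print(w['K'][0,0],-w['R'].T@w['t'],w['R'],s['position'],s['time_s'])
E
```

```text
topcam [ 0.28962579 -0.03505707  1.05400365]
block_plane 0.75 [376. 184.  36.  58.] (462.8, -264.6, 145.8, 49.3, -22.0)
finger_plane 0.81 [299. 120.  14.  37.] (622.3, -87.5, 87.8, 30.0, -17.8)
spokeshave 0.83 [366. 123.  52.  43.] (604.9, -245.0, 140.7, 38.2, 50.4)
try_square 0.58 [431. 169.  46.  33.] (479.5, -392.4, 93.5, 77.1, -61.3)
tray_block 0.79 [118. 130.  81.  55.] (608.5, 341.7, 182.7, 110.8, -83.9)
tray_finger 0.97 [120. 316.  84.  52.] (175.1, 328.2, 187.0, 110.4, -86.1)
tray_finger 0.76 [395. 278.  84.  62.] (246.3, -289.1, 183.6, 107.8, -78.9)
tray_finger 0.59 [217. 123.  75.  46.] (615.7, 114.9, 183.2, 107.6, 88.6)
tray_shave 0.67 [119. 199.  84.  52.] (441.4, 340.9, 183.3, 108.8, -83.6)
tray_square 0.73 [211. 198.  81.  52.] (437.5, 124.9, 180.7, 107.1, -87.0)
jar 0.54 [303. 187.  20.  19.] (450.1, -86.3, 44.2, 39.2, -1.6)
308.2124535401374 [ 0.32602781 -0.53936726  0.38375229] [[ 0.40040024 -0.91633965  0.0011363 ]
 [-0.87312833 -0.38114189  0.30393713]
 [-0.27807655 -0.12268864 -0.95269141]] [ 0.25072052 -0.57250573  0.22676066] 0.6
```

Request:
step_arm:
  motion:
    - {"gripper":100,"twist":0.133}
    - {"gripper":100,"twist":0.133}
    - {"gripper":100,"twist":0.133}
    - {"gripper":100,"twist":0.133}
    - {"gripper":100,"twist":0.133}
    - {"gripper":100,"twist":0.133}

```text
invalid input
```

Request:
step_arm:
  motion:
    - {"dx":0.82,"dy":-3.65,"dz":0.3}
    - {"dx":0.82,"dy":-3.65,"dz":0.3}
    - {"dx":0.82,"dy":-3.65,"dz":0.3}
    - {"dx":0.82,"dy":-3.65,"dz":0.3}
    - {"dx":0.82,"dy":-3.65,"dz":0.3}
    - {"dx":0.82,"dy":-3.65,"dz":0.3}
    - {"dx":0.82,"dy":-3.65,"dz":0.3}
    - {"dx":0.82,"dy":-3.65,"dz":0.3}
    - {"dx":0.82,"dy":-3.65,"dz":0.3}
    - {"dx":0.82,"dy":-3.65,"dz":0.3}

```text
invalid input
```

Request:
step_arm:
  motion:
    - {"gripper":100,"dx":0,"dy":0,"dz":0,"twist":0.133}
    - {"gripper":100,"dx":0,"dy":0,"dz":0,"twist":0.133}
    - {"gripper":100,"dx":0,"dy":0,"dz":0,"twist":0.133}
    - {"gripper":100,"dx":0,"dy":0,"dz":0,"twist":0.133}
    - {"gripper":100,"dx":0,"dy":0,"dz":0,"twist":0.133}
    - {"gripper":100,"dx":0,"dy":0,"dz":0,"twist":0.133}

```text
time_s: 1.2
position: [0.2508, -0.5725, 0.2268]
tool_rot: [-180.0, -0.0, -22.4]
force: [-0.4, -0.6, 0.5]
grip_width: 0.0917
grasp_force: 0.0
```

Request:
step_arm:
  motion:
    - {"gripper":100,"dx":0.82,"dy":-3.65,"dz":0.3,"twist":0}
    - {"gripper":100,"dx":0.82,"dy":-3.65,"dz":0.3,"twist":0}
    - {"gripper":100,"dx":0.82,"dy":-3.65,"dz":0.3,"twist":0}
    - {"gripper":100,"dx":0.82,"dy":-3.65,"dz":0.3,"twist":0}
    - {"gripper":100,"dx":0.82,"dy":-3.65,"dz":0.3,"twist":0}
    - {"gripper":100,"dx":0.82,"dy":-3.65,"dz":0.3,"twist":0}
    - {"gripper":100,"dx":0.82,"dy":-3.65,"dz":0.3,"twist":0}
    - {"gripper":100,"dx":0.82,"dy":-3.65,"dz":0.3,"twist":0}
    - {"gripper":100,"dx":0.82,"dy":-3.65,"dz":0.3,"twist":0}
    - {"gripper":100,"dx":0.82,"dy":-3.65,"dz":0.3,"twist":0}

```text
time_s: 2.2
position: [0.4647, -0.2638, 0.1969]
tool_rot: [180.0, -0.0, -22.1]
force: [0.8, -0.9, -0.5]
grip_width: 0.0916
grasp_force: 0.0
```

```bash
cat >> h.py <<'E'
# boxes x0,x1,y0,y1,z0,z1 in mm, tool frame
M=dict(block_plane=[(-22,22,-65,65,0,5),(-22,22,-49,49,0,26),(-14,14,-40,0,26,46),(-8,8,40,56,5,32)],
 finger_plane=[(-12,12,-39,39,0,5),(-15,15,-25,25,0,24),(-8,8,-36,-10,20,38)],
 spokeshave=[(-15,15,-28,28,0,24),(-8,8,-72,72,7,23)],
 try_square=[(-66,10,-11,11,0,22),(-10,10,-11,76,9.5,12.5)],
 tray_block=[(-53,53,-90,90,0,12)])
for t in('tray_finger','tray_shave','tray_square'): M[t]=M['tray_block']
def sil(c,name,p,zb=0):
    out=np.zeros((420,560),np.uint8); a=np.radians(p[2]); R=np.array([[np.cos(a),-np.sin(a)],[np.sin(a),np.cos(a)]])
    for b in M[name]:
        v=np.array([(x,y,z) for x in b[:2] for y in b[2:4] for z in b[4:]],float)
        X=np.c_[v[:,:2]@R.T+p[:2],v[:,2]+zb]/1000
        q=c['K']@(c['R']@X.T+c['t'][:,None]); q=(q[:2]/q[2]).T
        cv2.fillConvexPoly(out,cv2.convexHull((q*16).round().astype(np.int32)),1,cv2.LINE_8,4)
    return out>0
def fit(cam,name,p0,zb=0,save=None):
    from scipy.optimize import minimize
    im=vision.get_image(cam); c=vision.calibration(cam); best=None
    for d in nets.regions_of(cam,name)[:5]:
        m=d['pixels']
        f=lambda p:-(m&sil(c,name,p,zb)).sum()/max(1,(m|sil(c,name,p,zb)).sum())
        for dy in (0,):
            r=minimize(f,p0,method='Nelder-Mead',options=dict(initial_simplex=np.array(p0)+np.array([[0,0,0],[12,0,0],[0,12,0],[0,0,10]]),xatol=.1,fatol=1e-4))
            if best is None or r.fun<best.fun: best=r; bm=m
    if best is None: print(name,'not seen'); cv2.imwrite(save,im[:,:,::-1]) if save else 0; return
    print(cam,name,'x,y mm yaw',best.x.round(1),'IoU',round(-best.fun,3))
    if save:
        o=im[:,:,::-1].copy()
        for mm,col in((bm,(0,255,0)),(sil(c,name,best.x,zb),(0,0,255))):
            k,_=cv2.findContours(mm.astype(np.uint8),0,2); cv2.drawContours(o,k,-1,col,1)
        cv2.imwrite(save,o)
    return best.x
E
python3 - <<'E'
from h import *
fit('wrist','block_plane',[463,-265,68],save='pics/w1.png'); fit('wrist','block_plane',[463,-265,248])
fit('top','block_plane',[463,-265,68]); fit('top','block_plane',[463,-265,248])
E
```

```text
wrist block_plane x,y mm yaw [ 465.8 -257.7   69.5] IoU 0.948
wrist block_plane x,y mm yaw [ 460.3 -268.5  248.3] IoU 0.932
block_plane not seen
top block_plane x,y mm yaw [ 458.8 -262.9  246.8] IoU 0.78
```

View pics/w1.png

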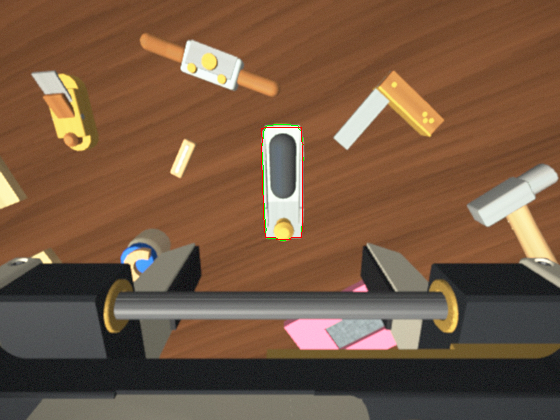

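Request:
step_arm:
  motion:
    - {"gripper":100,"dx":-0.11,"dy":-0.61,"dz":2,"twist":-0.028}
    - {"gripper":100,"dx":0,"dy":0,"dz":3,"twist":0}
    - {"gripper":100,"dx":0,"dy":0,"dz":3,"twist":0}
    - {"gripper":100,"dx":0,"dy":0,"dz":3,"twist":0}
    - {"gripper":100,"dx":0,"dy":0,"dz":3,"twist":0}
    - {"gripper":100,"dx":0,"dy":0,"dz":2,"twist":0}
    - {"gripper":100,"dx":0,"dy":0,"dz":1.5,"twist":0}
    - {"gripper":100,"dx":0,"dy":0,"dz":1,"twist":0}
    - {"gripper":100,"dx":0,"dy":0,"dz":0.3,"twist":0}
    - {"gripper":100,"dx":0,"dy":0,"dz":0,"twist":0}

```text
time_s: 3.6
position: [0.465, -0.2595, 0.0088]
tool_rot: [180.0, 0.0, -20.5]
force: [-0.4, -0.1, 0.5]
grip_width: 0.0917
grasp_force: 0.0
```

Request:
step_arm:
  motion:
    - {"gripper":0,"dx":0,"dy":0,"dz":0,"twist":0}
    - {"gripper":0,"dx":0,"dy":0,"dz":0,"twist":0}
    - {"gripper":0,"dx":0,"dy":0,"dz":0,"twist":0}
    - {"gripper":0,"dx":0,"dy":0,"dz":0,"twist":0}
    - {"gripper":0,"dx":0,"dy":0,"dz":0,"twist":0}
    - {"gripper":0,"dx":0,"dy":0,"dz":0,"twist":0}
    - {"gripper":0,"dx":0,"dy":0,"dz":0,"twist":0}
    - {"gripper":0,"dx":0,"dy":0,"dz":0,"twist":0}

```text
time_s: 4.4
position: [0.465, -0.26, 0.0089]
tool_rot: [179.9, -0.0, -20.5]
force: [-2.2, -5.5, 2.9]
grip_width: 0.0435
grasp_force: 30.0
```

Request:
step_arm:
  motion:
    - {"gripper":0,"dx":0,"dy":0,"dz":-0.5,"twist":0}
    - {"gripper":0,"dx":0,"dy":0,"dz":-1.5,"twist":0}
    - {"gripper":0,"dx":0,"dy":0,"dz":-3,"twist":0}
    - {"gripper":0,"dx":0,"dy":0,"dz":-3,"twist":0}
    - {"gripper":0,"dx":0,"dy":0,"dz":-3,"twist":0}
    - {"gripper":0,"dx":0,"dy":0,"dz":-2,"twist":0}
    - {"gripper":0,"dx":0,"dy":0,"dz":0,"twist":0}

```text
time_s: 5.1
position: [0.4666, -0.2588, 0.141]
tool_rot: [-180.0, -0.2, -20.4]
force: [0.8, 0.4, -5.3]
grip_width: 0.0439
grasp_force: 30.0
```

```bash
python3 - <<'E'
from h import *
s=status.read_state(); print(s['joint_pos'].round(1),s['position'],s['tool_rot'],s['grip_width'])
for n,p in dict(tray_block=[608,342,6],tray_finger=[616,115,-1.4],tray_shave=[441,341,6.4],tray_square=[437.5,125,3]).items(): fit('top',n,p)
fit('top','block_plane',[465,-260,69.5],130)
E
```

```text
[ 20.8  21.5   3.3 109.3  -1.7  48.9 -85.5] [ 0.46659875 -0.25876612  0.14102212] [-179.96838387   -0.22568199  -20.4188687 ] 0.04388922545354185
top tray_block x,y mm yaw [611.4 343.4   5.6] IoU 0.975
top tray_finger x,y mm yaw [ 6.144e+02  1.159e+02 -5.000e-01] IoU 0.964
top tray_shave x,y mm yaw [443.8 343.7   5.6] IoU 0.951
top tray_square x,y mm yaw [439.  124.9   2.9] IoU 0.925
top block_plane x,y mm yaw [ 457.  -253.1   71.2] IoU 0.397
```

Request:
step_arm:
  motion:
    - {"gripper":0,"dx":-0.3,"dy":-2,"dz":-0.4,"twist":-0.13}
    - {"gripper":0,"dx":0,"dy":0,"dz":-0.3,"twist":-0.145}
    - {"gripper":0,"dx":0,"dy":0,"dz":-0.3,"twist":-0.145}
    - {"gripper":0,"dx":0,"dy":0,"dz":0,"twist":-0.145}
    - {"gripper":0,"dx":0,"dy":0,"dz":0,"twist":-0.145}
    - {"gripper":0,"dx":0,"dy":0,"dz":0,"twist":-0.145}
    - {"gripper":0,"dx":0,"dy":0,"dz":0,"twist":-0.145}
    - {"gripper":0,"dx":0,"dy":0,"dz":0,"twist":-0.145}
    - {"gripper":0,"dx":0,"dy":0,"dz":0,"twist":-0.145}
    - {"gripper":0,"dx":0,"dy":0,"dz":0,"twist":-0.145}

```text
time_s: 6.6
position: [0.4692, -0.2393, 0.1485]
tool_rot: [-180.0, 0.0, 62.1]
force: [-1.0, -0.6, -4.3]
grip_width: 0.0436
grasp_force: 30.0
```

Request:
step_arm:
  motion:
    - {"gripper":0,"dx":0,"dy":0,"dz":0,"twist":-0.145}
    - {"gripper":0,"dx":0,"dy":0,"dz":0,"twist":-0.145}
    - {"gripper":0,"dx":0,"dy":0,"dz":0,"twist":-0.145}
    - {"gripper":0,"dx":0,"dy":0,"dz":0,"twist":-0.145}
    - {"gripper":0,"dx":0,"dy":0,"dz":0,"twist":-0.01}
    - {"gripper":0,"dx":0,"dy":0,"dz":0,"twist":0}

```text
time_s: 7.2
position: [0.4692, -0.2394, 0.1485]
tool_rot: [-180.0, -0.0, 95.3]
force: [-0.6, -0.6, -4.6]
grip_width: 0.0438
grasp_force: 30.0
```

Request:
step_arm:
  motion:
    - {"gripper":0,"dx":3.78,"dy":1.3,"dz":0,"twist":0}
    - {"gripper":0,"dx":3.78,"dy":1.3,"dz":0,"twist":0}
    - {"gripper":0,"dx":3.78,"dy":1.3,"dz":0,"twist":0}
    - {"gripper":0,"dx":3.78,"dy":1.3,"dz":0,"twist":0}
    - {"gripper":0,"dx":3.78,"dy":1.3,"dz":0,"twist":0}
    - {"gripper":0,"dx":3.78,"dy":1.3,"dz":0,"twist":0}
    - {"gripper":0,"dx":3.78,"dy":1.3,"dz":0,"twist":0}
    - {"gripper":0,"dx":3.78,"dy":1.3,"dz":0,"twist":0}
    - {"gripper":0,"dx":3.78,"dy":1.3,"dz":0,"twist":0}
    - {"gripper":0,"dx":3.78,"dy":1.3,"dz":0,"twist":0}

```text
time_s: 8.2
position: [0.5624, 0.1511, 0.1486]
tool_rot: [180.0, 0.0, 95.3]
force: [0.9, -1.0, -5.4]
grip_width: 0.0437
grasp_force: 30.0
```

Request:
step_arm:
  motion:
    - {"gripper":0,"dx":3.78,"dy":1.3,"dz":0,"twist":0}
    - {"gripper":0,"dx":3.78,"dy":1.3,"dz":0,"twist":0}
    - {"gripper":0,"dx":3.78,"dy":1.3,"dz":0,"twist":0}
    - {"gripper":0,"dx":3.78,"dy":1.3,"dz":0,"twist":0}
    - {"gripper":0,"dx":3.78,"dy":1.3,"dz":0,"twist":0}
    - {"gripper":0,"dx":0,"dy":0,"dz":0,"twist":0}
    - {"gripper":0,"dx":0,"dy":0,"dz":0,"twist":0}

```text
time_s: 8.9
position: [0.6078, 0.3455, 0.1479]
tool_rot: [-179.9, 0.0, 95.5]
force: [0.6, -1.7, -4.8]
grip_width: 0.0443
grasp_force: 30.0
```

```bash
python3 - <<'E'
from h import *
fit('wrist','tray_block',[610,343,5.6],save='pics/w2.png')
fit('wrist','block_plane',[611,343,185.6],140)
s=status.read_state(); print(s['position'],s['tool_rot'])
E
```

```text
wrist tray_block x,y mm yaw [611.1 339.7   5.5] IoU 0.333
wrist block_plane x,y mm yaw [608.4 343.9 185.8] IoU 0.789
[0.60894637 0.34230626 0.14856097] [-1.79998152e+02  7.38253590e-02  9.53962455e+01]
```

View pics/w2.png

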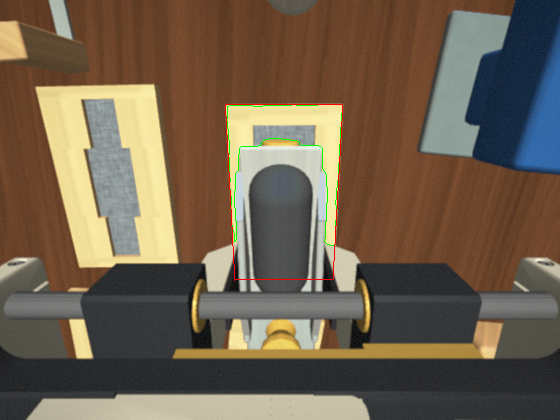

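Request:
step_arm:
  motion:
    - {"gripper":0,"dx":-0.2,"dy":0.13,"dz":1.5,"twist":0}
    - {"gripper":0,"dx":0,"dy":0,"dz":3,"twist":0}
    - {"gripper":0,"dx":0,"dy":0,"dz":3,"twist":0}
    - {"gripper":0,"dx":0,"dy":0,"dz":2.5,"twist":0}
    - {"gripper":0,"dx":0,"dy":0,"dz":1.5,"twist":0}
    - {"gripper":0,"dx":0,"dy":0,"dz":1,"twist":0}
    - {"gripper":0,"dx":0,"dy":0,"dz":0.5,"twist":0}
    - {"gripper":0,"dx":0,"dy":0,"dz":0,"twist":0}
    - {"gripper":0,"dx":0,"dy":0,"dz":0,"twist":0}

```text
time_s: 10.0
position: [0.6107, 0.3426, 0.0198]
tool_rot: [179.9, -0.0, 95.5]
force: [0.2, -0.4, -5.4]
grip_width: 0.0441
grasp_force: 30.0
```

Request:
step_arm:
  motion:
    - {"gripper":0,"dx":0,"dy":0,"dz":0.1,"twist":0}
    - {"gripper":0,"dx":0,"dy":0,"dz":0.1,"twist":0}
    - {"gripper":0,"dx":0,"dy":0,"dz":0.1,"twist":0}
    - {"gripper":0,"dx":0,"dy":0,"dz":0,"twist":0}

```text
time_s: 10.4
position: [0.61, 0.342, 0.0157]
tool_rot: [-180.0, 0.0, 95.6]
force: [0.5, -0.0, -4.5]
grip_width: 0.0436
grasp_force: 30.0
```

Request:
step_arm:
  motion:
    - {"gripper":0,"dx":0,"dy":0,"dz":0.1,"twist":0}
    - {"gripper":0,"dx":0,"dy":0,"dz":0,"twist":0}
    - {"gripper":0,"dx":0,"dy":0,"dz":0,"twist":0}

```text
time_s: 10.7
position: [0.6101, 0.3422, 0.0151]
tool_rot: [180.0, -0.0, 95.6]
force: [-1.1, -1.4, -0.1]
grip_width: 0.0435
grasp_force: 30.0
```

Request:
step_arm:
  motion:
    - {"gripper":65,"dx":0,"dy":0,"dz":0,"twist":0}
    - {"gripper":65,"dx":0,"dy":0,"dz":0,"twist":0}
    - {"gripper":65,"dx":0,"dy":0,"dz":0,"twist":0}
    - {"gripper":65,"dx":0,"dy":0,"dz":-0.5,"twist":0}
    - {"gripper":65,"dx":0,"dy":0,"dz":-2,"twist":0}
    - {"gripper":65,"dx":0,"dy":0,"dz":-4,"twist":0}
    - {"gripper":80,"dx":0,"dy":0,"dz":-4,"twist":0}
    - {"gripper":80,"dx":0,"dy":0,"dz":-4,"twist":0}
    - {"gripper":80,"dx":-4,"dy":0,"dz":-4,"twist":0}
    - {"gripper":80,"dx":-4,"dy":0,"dz":0,"twist":0}

```text
time_s: 11.7
position: [0.6189, 0.2705, 0.2017]
tool_rot: [179.5, -0.3, 95.8]
force: [1.0, 0.1, -0.8]
grip_width: 0.0732
grasp_force: 0.0
```

```bash
python3 - <<'E'
from h import *
fit('wrist','block_plane',[610,342,185.6],6,save='pics/w3.png')
fit('wrist','tray_block',[610,342,5.6])
E
```

```text
wrist block_plane x,y mm yaw [611.8 332.6 184.7] IoU 0.898
wrist tray_block x,y mm yaw [609.2 344.3   5.7] IoU 0.655
```

View pics/w3.png

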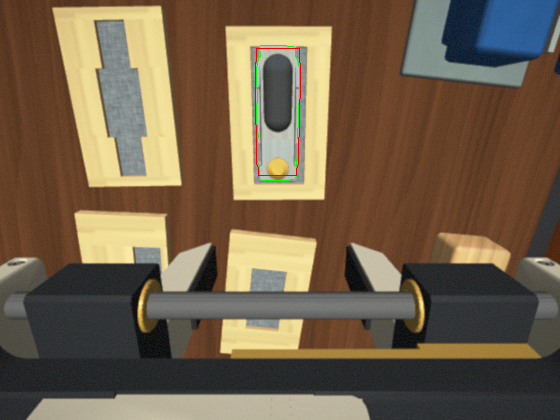

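Request:
step_arm:
  motion:
    - {"gripper":80,"dx":0,"dy":0,"dz":0,"twist":-0.1445}
    - {"gripper":80,"dx":0,"dy":0,"dz":0,"twist":-0.1445}
    - {"gripper":80,"dx":0,"dy":0,"dz":0,"twist":-0.1445}
    - {"gripper":80,"dx":0,"dy":0,"dz":0,"twist":-0.1445}
    - {"gripper":80,"dx":0,"dy":0,"dz":0,"twist":-0.1445}
    - {"gripper":80,"dx":0,"dy":0,"dz":0,"twist":-0.1445}
    - {"gripper":80,"dx":0,"dy":0,"dz":0,"twist":-0.1445}
    - {"gripper":80,"dx":0,"dy":0,"dz":0,"twist":-0.1445}
    - {"gripper":80,"dx":0,"dy":0,"dz":0,"twist":0}

```text
time_s: 12.8
position: [0.6167, 0.2684, 0.1946]
tool_rot: [180.0, -0.1, 162.0]
force: [0.0, 0.0, 0.3]
grip_width: 0.0737
grasp_force: 0.0
```

Request:
step_arm:
  motion:
    - {"gripper":80,"dx":-1.26,"dy":-3.77,"dz":0,"twist":0}
    - {"gripper":80,"dx":-1.26,"dy":-3.77,"dz":0,"twist":0}
    - {"gripper":80,"dx":-1.26,"dy":-3.77,"dz":0,"twist":0}
    - {"gripper":80,"dx":-1.26,"dy":-3.77,"dz":0,"twist":0}
    - {"gripper":80,"dx":-1.26,"dy":-3.77,"dz":0,"twist":0}
    - {"gripper":80,"dx":-1.26,"dy":-3.77,"dz":0,"twist":0}
    - {"gripper":80,"dx":-1.26,"dy":-3.77,"dz":0,"twist":0}
    - {"gripper":80,"dx":-1.26,"dy":-3.77,"dz":0,"twist":0}
    - {"gripper":80,"dx":-1.26,"dy":-3.77,"dz":0,"twist":0}
    - {"gripper":80,"dx":0,"dy":0,"dz":0,"twist":0}

```text
time_s: 13.8
position: [0.6189, -0.0979, 0.1942]
tool_rot: [-179.8, -0.0, 161.0]
force: [-0.0, -0.9, -0.5]
grip_width: 0.0733
grasp_force: 0.0
```

```bash
python3 - <<'E'
from h import *
s=status.read_state(); print(s['position'],s['tool_rot'],s['joint_pos'].round(1))
fit('wrist','finger_plane',[622,-87,72],save='pics/w4.png'); fit('wrist','finger_plane',[622,-87,252],save='pics/w4b.png'); fit('top','block_plane',[610,342,185.6],6)
E
```

```text
[ 0.61891002 -0.09788077  0.1942063 ] [-1.79800345e+02 -5.66558575e-04  1.61043991e+02] [ 31.4  33.  -42.6  89.6  23.8  66.8  55. ]
wrist finger_plane x,y mm yaw [621.7 -83.7  72.7] IoU 0.924
wrist finger_plane x,y mm yaw [623.5 -87.2 252.7] IoU 0.887
top block_plane x,y mm yaw [609.1 341.6 184.3] IoU 0.848
```

View pics/w4.png

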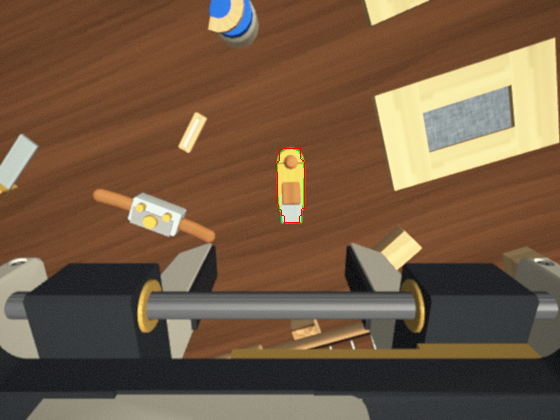

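Request:
step_arm:
  motion:
    - {"gripper":80,"dx":0.15,"dy":1.44,"dz":2,"twist":-0.03}
    - {"gripper":80,"dx":0,"dy":0,"dz":3,"twist":0}
    - {"gripper":80,"dx":0,"dy":0,"dz":3,"twist":0}
    - {"gripper":80,"dx":0,"dy":0,"dz":3,"twist":0}
    - {"gripper":80,"dx":0,"dy":0,"dz":3,"twist":0}
    - {"gripper":80,"dx":0,"dy":0,"dz":2,"twist":0}
    - {"gripper":80,"dx":0,"dy":0,"dz":1.3,"twist":0}
    - {"gripper":80,"dx":0,"dy":0,"dz":1,"twist":0}
    - {"gripper":80,"dx":0,"dy":0,"dz":0.2,"twist":0}
    - {"gripper":80,"dx":0,"dy":0,"dz":0,"twist":0}

```text
time_s: 15.1
position: [0.6225, -0.0762, 0.0105]
tool_rot: [180.0, 0.0, 163.5]
force: [-1.0, 0.8, -0.1]
grip_width: 0.0735
grasp_force: 0.0
```

```bash
python3 - <<'E'
from h import *
s=status.read_state(); print(s['position'],s['tool_rot'],s['joint_pos'].round(1))
fit('wrist','finger_plane',[621,-84,72])
E
```

```text
[ 0.62245569 -0.07620122  0.01052919] [1.79989450e+02 3.21502386e-02 1.63515114e+02] [ 25.9  44.3 -36.8  98.8  33.9  48.5  47.2]
wrist finger_plane x,y mm yaw [621.  -87.5  73.8] IoU 0.726
```

Request:
step_arm:
  motion:
    - {"gripper":80,"dx":-0.14,"dy":-0.74,"dz":0.15,"twist":0.01}
    - {"gripper":80,"dx":0,"dy":0,"dz":0,"twist":0}
    - {"gripper":80,"dx":0,"dy":0,"dz":0,"twist":0}

```text
time_s: 15.5
position: [0.6214, -0.0848, 0.0088]
tool_rot: [-180.0, 0.0, 162.9]
force: [-0.3, 0.8, -0.6]
grip_width: 0.0731
grasp_force: 0.0
```

Request:
step_arm:
  motion:
    - {"gripper":0,"dx":0,"dy":0,"dz":0,"twist":0}
    - {"gripper":0,"dx":0,"dy":0,"dz":0,"twist":0}
    - {"gripper":0,"dx":0,"dy":0,"dz":0,"twist":0}
    - {"gripper":0,"dx":0,"dy":0,"dz":0,"twist":0}
    - {"gripper":0,"dx":0,"dy":0,"dz":0,"twist":0}
    - {"gripper":0,"dx":0,"dy":0,"dz":0,"twist":0}
    - {"gripper":0,"dx":0,"dy":0,"dz":0,"twist":0}
    - {"gripper":0,"dx":0,"dy":0,"dz":0,"twist":0}

```text
time_s: 16.3
position: [0.6212, -0.0845, 0.0086]
tool_rot: [-180.0, -0.0, 162.9]
force: [-0.6, -2.7, 0.4]
grip_width: 0.0295
grasp_force: 30.0
```

Request:
step_arm:
  motion:
    - {"gripper":0,"dx":0,"dy":0,"dz":-0.5,"twist":0}
    - {"gripper":0,"dx":0,"dy":0,"dz":-2,"twist":0}
    - {"gripper":0,"dx":0,"dy":0,"dz":-4,"twist":0}
    - {"gripper":0,"dx":0,"dy":0,"dz":-4,"twist":0}
    - {"gripper":0,"dx":0,"dy":0,"dz":-2.5,"twist":0.143}
    - {"gripper":0,"dx":0,"dy":0,"dz":0,"twist":0.143}
    - {"gripper":0,"dx":0,"dy":0,"dz":0,"twist":0.143}
    - {"gripper":0,"dx":0,"dy":0,"dz":0,"twist":0.143}
    - {"gripper":0,"dx":0,"dy":0,"dz":0,"twist":0.143}
    - {"gripper":0,"dx":0,"dy":0,"dz":0,"twist":0.143}

```text
time_s: 17.3
position: [0.6211, -0.0834, 0.1387]
tool_rot: [180.0, -0.0, 113.5]
force: [0.5, 0.1, -1.9]
grip_width: 0.0298
grasp_force: 30.0
```

Request:
step_arm:
  motion:
    - {"gripper":0,"dx":0,"dy":0,"dz":0,"twist":0.143}
    - {"gripper":0,"dx":0,"dy":0,"dz":0,"twist":0.143}
    - {"gripper":0,"dx":0,"dy":0,"dz":0,"twist":0.143}
    - {"gripper":0,"dx":4,"dy":-0.19,"dz":0,"twist":0}
    - {"gripper":0,"dx":4,"dy":-0.19,"dz":0,"twist":0}
    - {"gripper":0,"dx":4,"dy":-0.19,"dz":0,"twist":0}
    - {"gripper":0,"dx":4,"dy":-0.19,"dz":0,"twist":0}
    - {"gripper":0,"dx":4,"dy":-0.19,"dz":0,"twist":0}
    - {"gripper":0,"dx":0,"dy":0,"dz":0,"twist":0}
    - {"gripper":0,"dx":0,"dy":0,"dz":0,"twist":0}

```text
time_s: 18.3
position: [0.614, 0.1182, 0.1386]
tool_rot: [-180.0, -0.0, 89.4]
force: [0.1, -1.1, -1.8]
grip_width: 0.0298
grasp_force: 30.0
```

```bash
python3 - <<'E'
from h import *
fit('wrist','tray_finger',[615,115.5,-1],save='pics/w5.png')
fit('wrist','finger_plane',[615,115.5,-1],138)
s=status.read_state(); print(s['position'],s['tool_rot'],s['joint_pos'].round(1))
E
```

```text
wrist tray_finger x,y mm yaw [615.7 110.3  -1.7] IoU 0.653
wrist finger_plane x,y mm yaw [614.6 116.1  -1. ] IoU 0.675
[0.61475661 0.11442352 0.13843457] [-1.79985210e+02  4.55784601e-02  8.90746130e+01] [  1.   31.9 -24.6  94.4  15.3  57.1 -29.6]
```

View pics/w5.png

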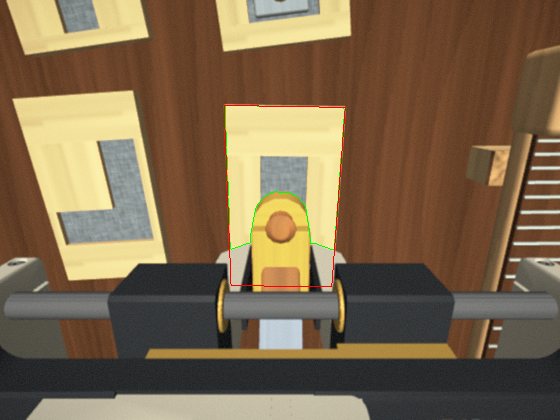

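```bash
python3 - <<'E'
from h import *
c=vision.calibration('wrist')
print(cast(c,[(226,105),(344,107),(262,156),(307,156)],.012)*1000)
print('plane tip z0.13', cast(c,[(281,193)],.1384-.0086+.003)*1000)
E
```

```text
[[568.18858647 200.07986141]
 [671.31969312 196.67366401]
 [598.05462801 155.11696186]
 [639.33955447 154.41529684]]
plane tip z0.13 [[615.21272868 152.7494875 ]]
```

```bash
python3 - <<'E'
import cv2
im=cv2.imread('pics/w3.png')[15:210,215:345]; cv2.imwrite('pics/w3z.png',cv2.resize(im,None,fx=3,fy=3,interpolation=cv2.INTER_CUBIC))
E
```

```text
(no output)
```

View pics/w3z.png

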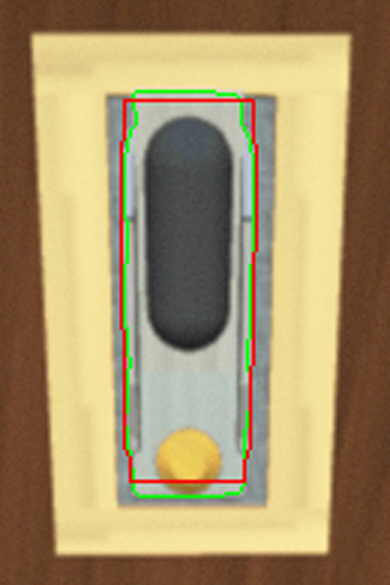

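Request:
step_arm:
  motion:
    - {"gripper":0,"dx":-0.24,"dy":0.13,"dz":1.3,"twist":0}
    - {"gripper":0,"dx":0,"dy":0,"dz":3,"twist":0}
    - {"gripper":0,"dx":0,"dy":0,"dz":3,"twist":0}
    - {"gripper":0,"dx":0,"dy":0,"dz":2,"twist":0}
    - {"gripper":0,"dx":0,"dy":0,"dz":0,"twist":0}
    - {"gripper":0,"dx":0,"dy":0,"dz":0,"twist":0}

```text
time_s: 19.1
position: [0.6158, 0.1131, 0.0453]
tool_rot: [-180.0, 0.0, 89.2]
force: [-0.8, 0.5, -1.3]
grip_width: 0.0295
grasp_force: 30.0
```

```bash
python3 - <<'E'
from h import *
im=vision.get_image('wrist'); cv2.imwrite('pics/w6.png',im[:,:,::-1])
s=status.read_state(); print(s['position'],s['tool_rot'])
E
```

```text
[0.6165032  0.11347222 0.04618022] [ 1.79952448e+02 -1.63825362e-02  8.91570677e+01]
```

View pics/w6.png

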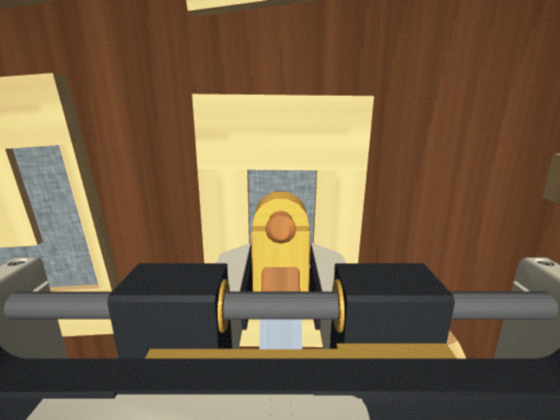

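```bash
python3 - <<'E'
from h import *
c=vision.calibration('wrist')
print(cast(c,[(194,95),(372,97),(248,170),(317,170)],.012)*1000)
print('tip', cast(c,[(280,193),(253,232),(309,232)],.0455-.0086+.004)*1000)
E
```

```text
[[566.98177034 204.04349763]
 [670.99209415 201.34294805]
 [596.3811349  159.28678258]
 [639.6902187  158.60427391]]
tip [[616.35061644 151.90330232]
 [600.64966806 129.20966026]
 [632.45958737 128.69668651]]
```

Request:
step_arm:
  motion:
    - {"gripper":0,"dx":0,"dy":0,"dz":1.2,"twist":0}
    - {"gripper":0,"dx":0,"dy":0,"dz":1,"twist":0}
    - {"gripper":0,"dx":0,"dy":0,"dz":0.5,"twist":0}
    - {"gripper":0,"dx":0,"dy":0,"dz":0.2,"twist":0}
    - {"gripper":0,"dx":0,"dy":0,"dz":0.1,"twist":0}
    - {"gripper":0,"dx":0,"dy":0,"dz":0,"twist":0}
    - {"gripper":0,"dx":0,"dy":0,"dz":0,"twist":0}

```text
time_s: 19.85
position: [0.6161, 0.1138, 0.0159]
tool_rot: [180.0, -0.0, 89.2]
force: [0.2, 1.4, -1.8]
grip_width: 0.0299
grasp_force: 30.0
```

Request:
step_arm:
  motion:
    - {"gripper":0,"dx":0,"dy":0,"dz":0.08,"twist":0}
    - {"gripper":0,"dx":0,"dy":0,"dz":0.04,"twist":0}
    - {"gripper":0,"dx":0,"dy":0,"dz":0,"twist":0}
    - {"gripper":0,"dx":0,"dy":0,"dz":0,"twist":0}

```text
time_s: 20.25
position: [0.616, 0.1137, 0.0145]
tool_rot: [180.0, 0.0, 89.2]
force: [-0.4, -0.1, 0.1]
grip_width: 0.0298
grasp_force: 30.0
```

Request:
step_arm:
  motion:
    - {"gripper":55,"dx":0,"dy":0,"dz":0,"twist":0}
    - {"gripper":55,"dx":0,"dy":0,"dz":0,"twist":0}
    - {"gripper":55,"dx":0,"dy":0,"dz":0,"twist":0}
    - {"gripper":55,"dx":0,"dy":0,"dz":-0.5,"twist":0}
    - {"gripper":55,"dx":0,"dy":0,"dz":-3,"twist":0}
    - {"gripper":70,"dx":0,"dy":0,"dz":-4,"twist":0.134}
    - {"gripper":70,"dx":0,"dy":0,"dz":-4,"twist":0.134}
    - {"gripper":70,"dx":0,"dy":0,"dz":-4,"twist":0.134}
    - {"gripper":70,"dx":0,"dy":0,"dz":-3,"twist":0.134}
    - {"gripper":70,"dx":0,"dy":0,"dz":0,"twist":0.134}

```text
time_s: 21.25
position: [0.6184, 0.1148, 0.2051]
tool_rot: [179.7, -0.4, 50.5]
force: [0.3, 0.0, 0.2]
grip_width: 0.0641
grasp_force: 0.0
```

Request:
step_arm:
  motion:
    - {"gripper":70,"dx":-3.17,"dy":2.42,"dz":0,"twist":0}
    - {"gripper":70,"dx":-3.17,"dy":2.42,"dz":0,"twist":0}
    - {"gripper":70,"dx":-3.17,"dy":2.42,"dz":0,"twist":0}
    - {"gripper":70,"dx":-3.17,"dy":2.42,"dz":0,"twist":0}
    - {"gripper":70,"dx":-3.17,"dy":2.42,"dz":0,"twist":0}
    - {"gripper":70,"dx":-3.17,"dy":2.42,"dz":0,"twist":0}
    - {"gripper":70,"dx":-3.17,"dy":2.42,"dz":0,"twist":0}
    - {"gripper":70,"dx":-3.17,"dy":2.42,"dz":0,"twist":0}
    - {"gripper":70,"dx":-3.17,"dy":2.42,"dz":0,"twist":0}
    - {"gripper":70,"dx":0,"dy":0,"dz":0,"twist":0}

```text
time_s: 22.25
position: [0.6025, -0.2532, 0.1994]
tool_rot: [179.9, 0.2, 50.3]
force: [-0.6, -0.8, 0.1]
grip_width: 0.064
grasp_force: 0.0
```

Request:
step_arm:
  motion:
    - {"gripper":70,"dx":0,"dy":0,"dz":0,"twist":0}
    - {"gripper":70,"dx":0,"dy":0,"dz":0,"twist":0}

```text
time_s: 22.45
position: [0.6047, -0.2434, 0.1996]
tool_rot: [-180.0, -0.1, 50.9]
force: [0.8, -0.1, 0.1]
grip_width: 0.0642
grasp_force: 0.0
```

```bash
python3 - <<'E'
from h import *
fit('top','finger_plane',[616,113,-1],6,save='pics/t2.png')
fit('wrist','spokeshave',[603,-245,-39],save='pics/w7.png')
s=status.read_state(); print(s['position'],s['tool_rot'],s['joint_pos'].round(1))
a=cv2.imread('pics/t2.png')[85:235,60:320]; b=cv2.imread('pics/w7.png')
cv2.imwrite('pics/c7.png',np.hstack([cv2.resize(b,(400,300)),cv2.resize(a,(400,231))[:231].repeat(1,0) if 0 else cv2.copyMakeBorder(cv2.resize(a,(400,231)),0,69,0,0,0)]))
E
```

```text
top finger_plane x,y mm yaw [ 6.171e+02  1.146e+02 -3.000e-01] IoU 0.796
wrist spokeshave x,y mm yaw [ 605.8 -245.2  -41.9] IoU 0.886
[ 0.60473319 -0.24360763  0.19959508] [-1.79998874e+02 -2.28090685e-02  5.09197463e+01] [ 24.7  29.3 -11.4  87.2   6.1  64.1 -27. ]
```

View pics/c7.png

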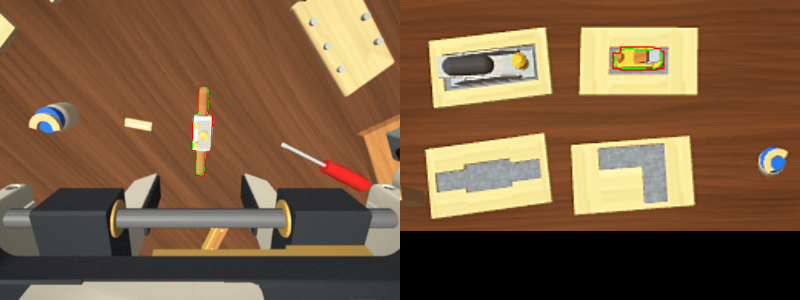

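Request:
step_arm:
  motion:
    - {"gripper":70,"dx":-0.05,"dy":0.19,"dz":2,"twist":0.049}
    - {"gripper":70,"dx":0,"dy":0,"dz":3,"twist":0}
    - {"gripper":70,"dx":0,"dy":0,"dz":3,"twist":0}
    - {"gripper":70,"dx":0,"dy":0,"dz":3,"twist":0}
    - {"gripper":70,"dx":0,"dy":0,"dz":3,"twist":0}
    - {"gripper":70,"dx":0,"dy":0,"dz":2.5,"twist":0}
    - {"gripper":70,"dx":0,"dy":0,"dz":1.5,"twist":0}
    - {"gripper":70,"dx":0,"dy":0,"dz":0.8,"twist":0}
    - {"gripper":70,"dx":0,"dy":0,"dz":0.2,"twist":0}
    - {"gripper":70,"dx":0,"dy":0,"dz":0,"twist":0}

```text
time_s: 23.65
position: [0.6062, -0.2467, 0.0101]
tool_rot: [179.9, -0.0, 48.0]
force: [-0.1, -0.3, -0.6]
grip_width: 0.0642
grasp_force: 0.0
```

```bash
python3 - <<'E'
from h import *
fit('wrist','spokeshave',[605,-245,-42])
s=status.read_state(); print(s['position'],s['tool_rot'])
E
```

```text
wrist spokeshave x,y mm yaw [ 603.7 -247.9  -41.6] IoU 0.705
[ 0.60642085 -0.24688546  0.01061812] [ 1.79894918e+02 -4.26292828e-02  4.79981387e+01]
```

Well centred; lower 1.3 mm and grip.

Request:
step_arm:
  motion:
    - {"gripper":70,"dx":0,"dy":-0.05,"dz":0.12,"twist":0}
    - {"gripper":70,"dx":0,"dy":0,"dz":0,"twist":0}
    - {"gripper":0,"dx":0,"dy":0,"dz":0,"twist":0}
    - {"gripper":0,"dx":0,"dy":0,"dz":0,"twist":0}
    - {"gripper":0,"dx":0,"dy":0,"dz":0,"twist":0}
    - {"gripper":0,"dx":0,"dy":0,"dz":0,"twist":0}
    - {"gripper":0,"dx":0,"dy":0,"dz":0,"twist":0}
    - {"gripper":0,"dx":0,"dy":0,"dz":0,"twist":0}

```text
time_s: 24.55
position: [0.6052, -0.2463, 0.0082]
tool_rot: [180.0, 0.0, 48.0]
force: [-0.6, 0.2, -0.8]
grip_width: 0.0295
grasp_force: 30.0
```

Request:
step_arm:
  motion:
    - {"gripper":0,"dx":0,"dy":0,"dz":-0.5,"twist":0}
    - {"gripper":0,"dx":0,"dy":0,"dz":-2,"twist":0}
    - {"gripper":0,"dx":0,"dy":0,"dz":-4,"twist":0}
    - {"gripper":0,"dx":0,"dy":0,"dz":-4,"twist":-0.14}
    - {"gripper":0,"dx":0,"dy":0,"dz":-2.5,"twist":-0.14}
    - {"gripper":0,"dx":0,"dy":0,"dz":0,"twist":-0.14}
    - {"gripper":0,"dx":0,"dy":0,"dz":0,"twist":-0.14}
    - {"gripper":0,"dx":0,"dy":0,"dz":0,"twist":-0.14}
    - {"gripper":0,"dx":0,"dy":0,"dz":0,"twist":-0.14}
    - {"gripper":0,"dx":0,"dy":0,"dz":0,"twist":0}

```text
time_s: 25.55
position: [0.6047, -0.2465, 0.1381]
tool_rot: [-180.0, -0.0, 96.2]
force: [-0.7, -0.9, -2.6]
grip_width: 0.0297
grasp_force: 30.0
```

Request:
step_arm:
  motion:
    - {"gripper":0,"dx":4,"dy":-0.67,"dz":0,"twist":0}
    - {"gripper":0,"dx":4,"dy":-0.67,"dz":0,"twist":0}
    - {"gripper":0,"dx":4,"dy":-0.67,"dz":0,"twist":0}
    - {"gripper":0,"dx":4,"dy":-0.67,"dz":0,"twist":0}
    - {"gripper":0,"dx":4,"dy":-0.67,"dz":0,"twist":0}
    - {"gripper":0,"dx":4,"dy":-0.67,"dz":0,"twist":0}
    - {"gripper":0,"dx":4,"dy":-0.67,"dz":0,"twist":0}
    - {"gripper":0,"dx":4,"dy":-0.67,"dz":0,"twist":0}
    - {"gripper":0,"dx":4,"dy":-0.67,"dz":0,"twist":0}
    - {"gripper":0,"dx":4,"dy":-0.67,"dz":0,"twist":0}

```text
time_s: 26.55
position: [0.4952, 0.1457, 0.1385]
tool_rot: [180.0, 0.0, 95.8]
force: [0.7, -0.0, -1.9]
grip_width: 0.0299
grasp_force: 30.0
```

Request:
step_arm:
  motion:
    - {"gripper":0,"dx":4,"dy":-0.67,"dz":0,"twist":0}
    - {"gripper":0,"dx":4,"dy":-0.67,"dz":0,"twist":0}
    - {"gripper":0,"dx":4,"dy":-0.67,"dz":0,"twist":0}
    - {"gripper":0,"dx":4,"dy":-0.67,"dz":0,"twist":0}
    - {"gripper":0,"dx":4,"dy":-0.67,"dz":0,"twist":0}
    - {"gripper":0,"dx":0,"dy":0,"dz":0,"twist":0}
    - {"gripper":0,"dx":0,"dy":0,"dz":0,"twist":0}
    - {"gripper":0,"dx":0,"dy":0,"dz":0,"twist":0}

```text
time_s: 27.35
position: [0.4416, 0.3384, 0.138]
tool_rot: [-180.0, 0.1, 95.9]
force: [-0.3, -1.1, -2.3]
grip_width: 0.0298
grasp_force: 30.0
```

Descend to ~50 mm and look, as before.

Request:
step_arm:
  motion:
    - {"gripper":0,"dx":0.25,"dy":0,"dz":2,"twist":0}
    - {"gripper":0,"dx":0,"dy":0,"dz":3,"twist":0}
    - {"gripper":0,"dx":0,"dy":0,"dz":2.5,"twist":0}
    - {"gripper":0,"dx":0,"dy":0,"dz":1.5,"twist":0}
    - {"gripper":0,"dx":0,"dy":0,"dz":0,"twist":0}
    - {"gripper":0,"dx":0,"dy":0,"dz":0,"twist":0}

```text
time_s: 27.95
position: [0.4415, 0.3418, 0.0487]
tool_rot: [180.0, -0.0, 96.1]
force: [0.3, 0.2, -2.1]
grip_width: 0.0298
grasp_force: 30.0
```

```bash
python3 - <<'E'
from h import *
im=vision.get_image('wrist'); cv2.imwrite('pics/w8.png',im[:,:,::-1])
s=status.read_state(); print(s['position'],s['tool_rot'])
E
```

```text
[0.44175863 0.34228653 0.04923711] [ 1.79924967e+02 -4.53046284e-02  9.60695406e+01]
```

View pics/w8.png

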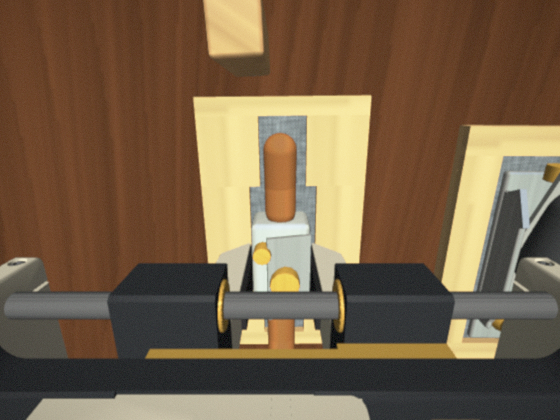

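```bash
python3 - <<'E'
from h import *
c=vision.calibration('wrist')
print(cast(c,[(194,98),(371,97),(258,116),(307,116),(249,187),(316,187)],.012)*1000)
print('tip', cast(c,[(280,135),(280,150),(281,215)],.0537)*1000)
print('front body top edge', cast(c,[(253,220),(310,220)],.0405+.022)*1000)
E
```

```text
[[380.86423324 424.64027587]
 [485.49279494 436.25820112]
 [419.56119209 418.39224289]
 [449.05141681 421.50462159]
 [417.41878718 373.71094946]
 [460.65438099 378.25438503]]
tip [[433.60596505 412.00723872]
 [434.35817856 404.84563778]
 [438.41226729 371.26926476]]
front body top edge [[424.50058587 370.26712492]
 [452.66919389 373.22064747]]
```

Request:
step_arm:
  motion:
    - {"gripper":0,"dx":0,"dy":0.13,"dz":1.2,"twist":0}
    - {"gripper":0,"dx":0,"dy":0,"dz":1,"twist":0}
    - {"gripper":0,"dx":0,"dy":0,"dz":0.7,"twist":0}
    - {"gripper":0,"dx":0,"dy":0,"dz":0.3,"twist":0}
    - {"gripper":0,"dx":0,"dy":0,"dz":0.1,"twist":0}
    - {"gripper":0,"dx":0,"dy":0,"dz":0,"twist":0}
    - {"gripper":0,"dx":0,"dy":0,"dz":0,"twist":0}

```text
time_s: 28.7
position: [0.4424, 0.3424, 0.0154]
tool_rot: [180.0, -0.0, 96.1]
force: [-0.3, 1.0, -1.8]
grip_width: 0.0293
grasp_force: 30.0
```

Request:
step_arm:
  motion:
    - {"gripper":0,"dx":0,"dy":0,"dz":0.08,"twist":0}
    - {"gripper":0,"dx":0,"dy":0,"dz":0.04,"twist":0}
    - {"gripper":0,"dx":0,"dy":0,"dz":0,"twist":0}
    - {"gripper":0,"dx":0,"dy":0,"dz":0,"twist":0}

```text
time_s: 29.1
position: [0.4424, 0.3422, 0.0141]
tool_rot: [180.0, -0.0, 96.1]
force: [0.6, -0.2, -0.7]
grip_width: 0.0295
grasp_force: 30.0
```

Request:
step_arm:
  motion:
    - {"gripper":0,"dx":0,"dy":0,"dz":0.02,"twist":0}
    - {"gripper":55,"dx":0,"dy":0,"dz":0,"twist":0}
    - {"gripper":55,"dx":0,"dy":0,"dz":0,"twist":0}
    - {"gripper":55,"dx":0,"dy":0,"dz":0,"twist":0}
    - {"gripper":55,"dx":0,"dy":0,"dz":-0.5,"twist":0}
    - {"gripper":55,"dx":0,"dy":0,"dz":-2,"twist":0}
    - {"gripper":55,"dx":0,"dy":0,"dz":-4,"twist":0}
    - {"gripper":55,"dx":0,"dy":0,"dz":-4,"twist":0}
    - {"gripper":55,"dx":0,"dy":0,"dz":-4,"twist":0}
    - {"gripper":55,"dx":0,"dy":0,"dz":-4,"twist":0}

```text
time_s: 30.1
position: [0.4419, 0.3421, 0.2008]
tool_rot: [180.0, -0.0, 96.1]
force: [-0.0, 0.8, 0.7]
grip_width: 0.0501
grasp_force: 0.0
```

```bash
python3 - <<'E'
from h import *
fit('top','try_square',[519,-407,28.7])
s=status.read_state(); print(s['position'],s['tool_rot'],s['joint_pos'].round(1))
E
```

```text
top try_square x,y mm yaw [ 519.2 -405.9   29.3] IoU 0.921
[0.44406702 0.34475471 0.20471999] [179.5564782   -0.30464969  96.13769056] [-20.3  23.3 -31.3  99.2  13.7  60.7 -50. ]
```

Request:
step_arm:
  motion:
    - {"gripper":65,"dx":0,"dy":0,"dz":0,"twist":0.1457}
    - {"gripper":65,"dx":0,"dy":0,"dz":0,"twist":0.1457}
    - {"gripper":65,"dx":0,"dy":0,"dz":0,"twist":0.1457}
    - {"gripper":65,"dx":0,"dy":0,"dz":0,"twist":0.1457}
    - {"gripper":65,"dx":0,"dy":0,"dz":0,"twist":0.1457}
    - {"gripper":65,"dx":0,"dy":0,"dz":0,"twist":0.1457}
    - {"gripper":65,"dx":0,"dy":0,"dz":0,"twist":0.1457}
    - {"gripper":65,"dx":0,"dy":0,"dz":0,"twist":0.1457}
    - {"gripper":65,"dx":0,"dy":0,"dz":0,"twist":0}

```text
time_s: 31.1
position: [0.4419, 0.3421, 0.1985]
tool_rot: [180.0, 0.0, 29.2]
force: [0.3, 0.5, 0.0]
grip_width: 0.0597
grasp_force: 0.0
```

Request:
step_arm:
  motion:
    - {"gripper":65,"dx":-1.86,"dy":3.84,"dz":0,"twist":0}
    - {"gripper":65,"dx":-1.86,"dy":3.84,"dz":0,"twist":0}
    - {"gripper":65,"dx":-1.86,"dy":3.84,"dz":0,"twist":0}
    - {"gripper":65,"dx":-1.86,"dy":3.84,"dz":0,"twist":0}
    - {"gripper":65,"dx":-1.86,"dy":3.84,"dz":0,"twist":0}
    - {"gripper":65,"dx":-1.86,"dy":3.84,"dz":0,"twist":0}
    - {"gripper":65,"dx":-1.86,"dy":3.84,"dz":0,"twist":0}
    - {"gripper":65,"dx":-1.86,"dy":3.84,"dz":0,"twist":0}
    - {"gripper":65,"dx":-1.86,"dy":3.84,"dz":0,"twist":0}
    - {"gripper":65,"dx":-1.86,"dy":3.84,"dz":0,"twist":0}

```text
time_s: 32.1
position: [0.468, -0.0854, 0.1988]
tool_rot: [180.0, -0.0, 29.6]
force: [1.4, 0.3, 0.0]
grip_width: 0.0595
grasp_force: 0.0
```

Request:
step_arm:
  motion:
    - {"gripper":65,"dx":-1.86,"dy":3.84,"dz":0,"twist":0}
    - {"gripper":65,"dx":-1.86,"dy":3.84,"dz":0,"twist":0}
    - {"gripper":65,"dx":-1.86,"dy":3.84,"dz":0,"twist":0}
    - {"gripper":65,"dx":-1.86,"dy":3.84,"dz":0,"twist":0}
    - {"gripper":65,"dx":-1.86,"dy":3.84,"dz":0,"twist":0}
    - {"gripper":65,"dx":-1.86,"dy":3.84,"dz":0,"twist":0}
    - {"gripper":65,"dx":-1.86,"dy":3.84,"dz":0,"twist":0}
    - {"gripper":65,"dx":-1.86,"dy":3.84,"dz":0,"twist":0}
    - {"gripper":65,"dx":0,"dy":0,"dz":0,"twist":0}
    - {"gripper":65,"dx":0,"dy":0,"dz":0,"twist":0}

```text
time_s: 33.1
position: [0.4884, -0.4253, 0.1979]
tool_rot: [-179.9, 0.0, 29.4]
force: [0.4, 0.4, 0.0]
grip_width: 0.0595
grasp_force: 0.0
```

```bash
python3 - <<'E'
from h import *
fit('wrist','try_square',[519,-406,29.3],save='pics/w9.png')
s=status.read_state(); print(s['position'],s['tool_rot'],s['joint_pos'].round(1))
fit('top','spokeshave',[443,341,6],6); fit('top','spokeshave',[443,341,186],6); fit('top','tray_square',[439,125,3])
E
```

```text
wrist try_square x,y mm yaw [ 519.2 -406.2   28.6] IoU 0.928
[ 0.48935425 -0.42308638  0.19841316] [-1.79927141e+02 -2.64420330e-02  2.95386591e+01] [ 34.1  28.2   3.   89.   -1.7  62.9 -22.9]
top spokeshave x,y mm yaw [442.4 343.8   5.9] IoU 0.833
top spokeshave x,y mm yaw [442.4 341.7 186.1] IoU 0.792
top tray_square x,y mm yaw [438.2 125.4   3.3] IoU 0.955
```

View pics/w9.png

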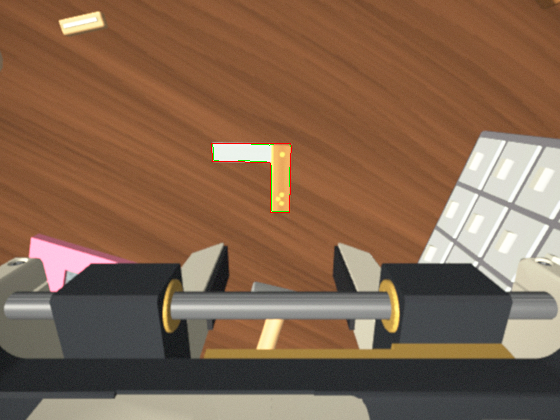

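Request:
step_arm:
  motion:
    - {"gripper":65,"dx":0,"dy":-0.05,"dz":2,"twist":0.01}
    - {"gripper":65,"dx":0,"dy":0,"dz":3,"twist":0}
    - {"gripper":65,"dx":0,"dy":0,"dz":3,"twist":0}
    - {"gripper":65,"dx":0,"dy":0,"dz":3,"twist":0}
    - {"gripper":65,"dx":0,"dy":0,"dz":3,"twist":0}
    - {"gripper":65,"dx":0,"dy":0,"dz":2.4,"twist":0}
    - {"gripper":65,"dx":0,"dy":0,"dz":1.5,"twist":0}
    - {"gripper":65,"dx":0,"dy":0,"dz":0.8,"twist":0}
    - {"gripper":65,"dx":0,"dy":0,"dz":0.2,"twist":0}
    - {"gripper":65,"dx":0,"dy":0,"dz":0,"twist":0}

```text
time_s: 34.5
position: [0.4893, -0.4243, 0.0105]
tool_rot: [179.9, -0.0, 28.8]
force: [-0.1, 0.7, 1.1]
grip_width: 0.0601
grasp_force: 0.0
```

Request:
step_arm:
  motion:
    - {"gripper":65,"dx":0,"dy":0,"dz":0,"twist":0}

```text
time_s: 34.6
position: [0.4896, -0.4245, 0.011]
tool_rot: [179.9, -0.0, 28.8]
force: [0.1, 0.1, -0.1]
grip_width: 0.0598
grasp_force: 0.0
```

Request:
step_arm:
  motion:
    - {"gripper":65,"dx":0.08,"dy":-0.16,"dz":0.2,"twist":0}
    - {"gripper":65,"dx":0,"dy":0,"dz":0,"twist":0}
    - {"gripper":0,"dx":0,"dy":0,"dz":0,"twist":0}
    - {"gripper":0,"dx":0,"dy":0,"dz":0,"twist":0}
    - {"gripper":0,"dx":0,"dy":0,"dz":0,"twist":0}
    - {"gripper":0,"dx":0,"dy":0,"dz":0,"twist":0}
    - {"gripper":0,"dx":0,"dy":0,"dz":0,"twist":0}
    - {"gripper":0,"dx":0,"dy":0,"dz":0,"twist":0}
    - {"gripper":0,"dx":0,"dy":0,"dz":0,"twist":0}

```text
time_s: 35.5
position: [0.4889, -0.4224, 0.0078]
tool_rot: [180.0, -0.0, 28.8]
force: [0.6, -0.5, 0.7]
grip_width: 0.0215
grasp_force: 30.0
```

Request:
step_arm:
  motion:
    - {"gripper":0,"dx":0,"dy":0,"dz":-0.5,"twist":0}
    - {"gripper":0,"dx":0,"dy":0,"dz":-2,"twist":0}
    - {"gripper":0,"dx":0,"dy":0,"dz":-4,"twist":0}
    - {"gripper":0,"dx":0,"dy":0,"dz":-4,"twist":0.112}
    - {"gripper":0,"dx":0,"dy":0,"dz":-3,"twist":0.112}
    - {"gripper":0,"dx":0,"dy":0,"dz":0,"twist":0.112}
    - {"gripper":0,"dx":0,"dy":0,"dz":0,"twist":0.112}
    - {"gripper":0,"dx":0,"dy":0,"dz":0,"twist":0}

```text
time_s: 36.3
position: [0.4888, -0.4218, 0.1432]
tool_rot: [-180.0, 0.0, 3.0]
force: [-0.1, 0.5, -1.3]
grip_width: 0.0215
grasp_force: 30.0
```

Request:
step_arm:
  motion:
    - {"gripper":0,"dx":-0.2,"dy":-3.96,"dz":0,"twist":0}
    - {"gripper":0,"dx":-0.2,"dy":-3.96,"dz":0,"twist":0}
    - {"gripper":0,"dx":-0.2,"dy":-3.96,"dz":0,"twist":0}
    - {"gripper":0,"dx":-0.2,"dy":-3.96,"dz":0,"twist":0}
    - {"gripper":0,"dx":-0.2,"dy":-3.96,"dz":0,"twist":0}
    - {"gripper":0,"dx":-0.2,"dy":-3.96,"dz":0,"twist":0}
    - {"gripper":0,"dx":-0.2,"dy":-3.96,"dz":0,"twist":0}
    - {"gripper":0,"dx":-0.2,"dy":-3.96,"dz":0,"twist":0}
    - {"gripper":0,"dx":-0.2,"dy":-3.96,"dz":0,"twist":0}
    - {"gripper":0,"dx":-0.2,"dy":-3.96,"dz":0,"twist":0}

```text
time_s: 37.3
position: [0.4468, -0.0264, 0.1429]
tool_rot: [180.0, 0.0, 3.3]
force: [0.5, -0.6, -1.1]
grip_width: 0.0215
grasp_force: 30.0
```

Request:
step_arm:
  motion:
    - {"gripper":0,"dx":-0.2,"dy":-3.96,"dz":0,"twist":0}
    - {"gripper":0,"dx":-0.2,"dy":-3.96,"dz":0,"twist":0}
    - {"gripper":0,"dx":-0.2,"dy":-3.96,"dz":0,"twist":0}
    - {"gripper":0,"dx":0,"dy":0,"dz":0,"twist":0}
    - {"gripper":0,"dx":0,"dy":0,"dz":0,"twist":0}
    - {"gripper":0,"dx":0,"dy":0,"dz":0,"twist":0}

```text
time_s: 37.9
position: [0.4349, 0.0893, 0.1427]
tool_rot: [180.0, 0.0, 3.1]
force: [0.3, 0.1, -1.4]
grip_width: 0.0213
grasp_force: 30.0
```

Request:
step_arm:
  motion:
    - {"gripper":0,"dx":-0.05,"dy":-0.1,"dz":2,"twist":0}
    - {"gripper":0,"dx":0,"dy":0,"dz":3,"twist":0}
    - {"gripper":0,"dx":0,"dy":0,"dz":3,"twist":0}
    - {"gripper":0,"dx":0,"dy":0,"dz":1.5,"twist":0}
    - {"gripper":0,"dx":0,"dy":0,"dz":0,"twist":0}
    - {"gripper":0,"dx":0,"dy":0,"dz":0,"twist":0}

```text
time_s: 38.5
position: [0.4347, 0.0904, 0.048]
tool_rot: [180.0, 0.0, 3.0]
force: [0.7, -0.6, -1.1]
grip_width: 0.0215
grasp_force: 30.0
```

```bash
python3 - <<'E'
from h import *
im=vision.get_image('wrist'); cv2.imwrite('pics/w10.png',im[:,:,::-1])
s=status.read_state(); print(s['position'],s['tool_rot'])
E
```

```text
[0.43509496 0.09072711 0.04849595] [ 1.79995962e+02 -5.04506188e-02  3.03902517e+00]
```

View pics/w10.png

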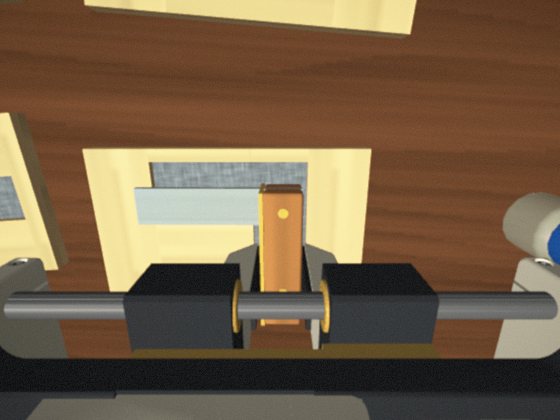

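```bash
python3 - <<'E'
from h import *
c=vision.calibration('wrist')
print('tray',cast(c,[(84,149),(371,150),(152,162),(307,163)],.012)*1000)
print('stock bottom front',cast(c,[(260,185),(301,185)],.0402)*1000,'top front',cast(c,[(261,192),(302,192)],.0622)*1000)
print('blade tip',cast(c,[(135,187),(138,225)],.0527)*1000)
E
```

```text
tray [[486.75061443 215.67461689]
 [495.44791322  37.33341291]
 [480.80117813 174.06729955]
 [485.25895288  76.51362664]]
stock bottom front [[476.41383016 104.11851249]
 [477.58920474  81.5662394 ]] top front [[478.3983702  102.32388403]
 [479.4241655   82.63282474]]
blade tip [[475.12586218 167.05506484]
 [454.35269387 167.34180913]]
```

Request:
step_arm:
  motion:
    - {"gripper":0,"dx":0,"dy":0,"dz":1.2,"twist":0}
    - {"gripper":0,"dx":0,"dy":0,"dz":1,"twist":0}
    - {"gripper":0,"dx":0,"dy":0,"dz":0.7,"twist":0}
    - {"gripper":0,"dx":0,"dy":0,"dz":0.3,"twist":0}
    - {"gripper":0,"dx":0,"dy":0,"dz":0.1,"twist":0}
    - {"gripper":0,"dx":0,"dy":0,"dz":0,"twist":0}
    - {"gripper":0,"dx":0,"dy":0,"dz":0,"twist":0}

```text
time_s: 39.25
position: [0.4346, 0.0915, 0.015]
tool_rot: [-180.0, -0.0, 3.1]
force: [0.1, -0.8, -1.2]
grip_width: 0.0217
grasp_force: 30.0
```

Request:
step_arm:
  motion:
    - {"gripper":0,"dx":0,"dy":0,"dz":0.08,"twist":0}
    - {"gripper":0,"dx":0,"dy":0,"dz":0.04,"twist":0}
    - {"gripper":0,"dx":0,"dy":0,"dz":0,"twist":0}
    - {"gripper":0,"dx":0,"dy":0,"dz":0,"twist":0}

```text
time_s: 39.65
position: [0.4346, 0.0914, 0.0137]
tool_rot: [-180.0, -0.0, 3.1]
force: [0.1, -0.4, 2.0]
grip_width: 0.0215
grasp_force: 30.0
```

Request:
step_arm:
  motion:
    - {"gripper":45,"dx":0,"dy":0,"dz":0,"twist":0}
    - {"gripper":45,"dx":0,"dy":0,"dz":0,"twist":0}
    - {"gripper":45,"dx":0,"dy":0,"dz":0,"twist":0}
    - {"gripper":45,"dx":0,"dy":0,"dz":-0.5,"twist":0}
    - {"gripper":45,"dx":0,"dy":0,"dz":-2,"twist":0}
    - {"gripper":45,"dx":0,"dy":0,"dz":-4,"twist":0}
    - {"gripper":45,"dx":0,"dy":0,"dz":-4,"twist":0}
    - {"gripper":45,"dx":0,"dy":0,"dz":-4,"twist":0}
    - {"gripper":45,"dx":-3,"dy":0,"dz":-4,"twist":0}
    - {"gripper":45,"dx":-3,"dy":0,"dz":0,"twist":0}

```text
time_s: 40.65
position: [0.3767, 0.0891, 0.2031]
tool_rot: [-179.9, -0.5, 3.1]
force: [-0.2, 1.3, -1.2]
grip_width: 0.0411
grasp_force: 0.0
```

Request:
step_arm:
  motion:
    - {"gripper":45,"dx":0,"dy":4,"dz":0,"twist":0}
    - {"gripper":45,"dx":0,"dy":4,"dz":0,"twist":0}
    - {"gripper":45,"dx":0,"dy":4,"dz":0,"twist":0}
    - {"gripper":45,"dx":0,"dy":4,"dz":0,"twist":0}
    - {"gripper":45,"dx":0,"dy":4,"dz":0,"twist":0}
    - {"gripper":45,"dx":0,"dy":4,"dz":0,"twist":0}
    - {"gripper":45,"dx":0,"dy":0,"dz":0,"twist":0}
    - {"gripper":45,"dx":0,"dy":0,"dz":0,"twist":0}

```text
time_s: 41.45
position: [0.3872, -0.152, 0.1987]
tool_rot: [-180.0, 0.0, 3.0]
force: [0.3, -0.4, 0.3]
grip_width: 0.0409
grasp_force: 0.0
```

```bash
python3 - <<'E'
from h import *
im=vision.get_image('top')[:,:,::-1]; cv2.imwrite('pics/t9.png',cv2.resize(im[85:235,60:330],(800,444),interpolation=cv2.INTER_CUBIC))
print(status.read_state()['position'])
for d in nets.regions_of('top','jar')[:1]: print(d['extent'])
E
```

```text
[ 0.38725186 -0.15096457  0.19862786]
```

View pics/t9.png

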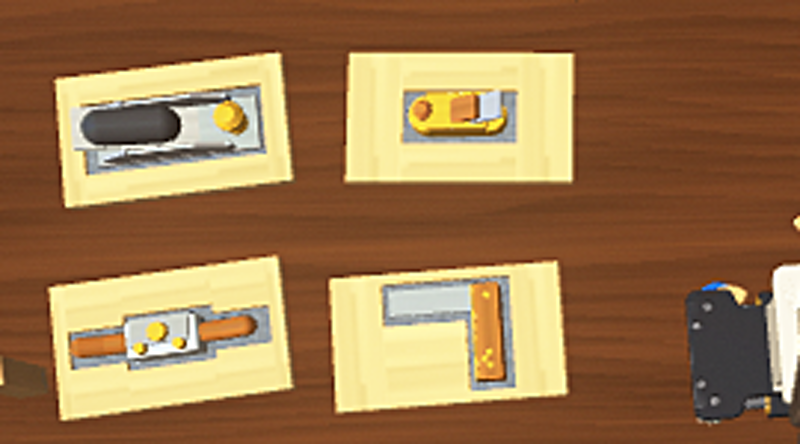

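```bash
python3 -c "
from rig import workorder
print(workorder.hand_in())"
```

```text
the job is handed in; nothing more can be done
None
```

All four tools are in their matching trays, lying flat and right side up and set down rather than dropped. I kept clear of the jar throughout but did not re-check it at the end, because the gripper blocked the last top view. The job was handed in at about 41.5 s of the 101 s allowed; no verdict came back.

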